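# Chase a manifold thread with a tap wrench

## Task

Press the red clamp handle fully down so that the manifold block is held, then work the tap down its thread: half a turn clockwise, a quarter turn back, half a turn on, a quarter turn back, and so on until its brass collar is fully home on the boss, one whole turn on from where the red end of the wrench passes the yellow mark. Pause briefly at the end of each stroke, keep the clamp shut, and leave the other things on the bench where they are.

Things in the scene. Friction and masses are not known exactly. Their poses are not given: they have to be found in the camera images.
- jig: Fixed tapping jig: dark steel base plate 12 mm thick (in its frame x -70 to +90, y -180 to +70 mm) with an aluminium block 80 x 90 mm, top 52 mm above the bench. Origin on the bench under the tap's axis, z up; +x points to the yellow mark, -y to the clamp. Its place on the bench varies; it is turned by -0.3 to 0.6 rad
- boss (a point): Centre of the top of the block's round boss (28 mm across), on the vertical axis of the tap, 62 mm above the bench
- mark (a point): Middle of the yellow witness mark on the base plate: 40 mm long, from 48 to 88 mm from the tap's axis towards the jig's +x, top 18 mm above the bench
- tap (a joint): Turn of the tap and its T-wrench, rad, positive clockwise from above; starts at 0 to 0.5. At 0 and 6.28 the red arm points to the yellow mark; at q it points along the jig's yaw - q. Hard stops at -0.6 and at 6.28, where the tap's brass collar (26 mm across) sits home on the boss. Feeds down 1.75 mm a turn. Takes about 0.25 N m (5 N at 50 mm from the axis); stays where it is left
- wrench (a point): Middle of the wrench's bar, on the tap's axis, 115 mm above the bench at tap 0, 113 mm at 6.28. Round steel bar, level, 10 mm thick, 130 mm long (two arms of 65 mm), one arm with a red end. It passes through a dark chuck 22 mm across that rises 11 mm above the bar's middle. Below the arms all is free down to the shut clamp's bar, 74 mm above the bench
- red_end (a point): Middle of the ball at the end of the wrench's red arm, 65 mm from the tap's axis
- clamp (a joint): Angle of the red clamp handle, rad, growing as it is pressed down: 0 = 0.95 rad above level (starts at 0 to 0.2), 0.95 = level, fully down (hard stop). Swings in the jig's y-z plane. About 2 to 4 N at its end; stays where it is left. A steel bar on the tap's side of the pivot (82 mm long, at first raised 1.1 to 1.35 rad) comes down on the block with it
- pivot (a point): Clamp's pivot: its axis runs along the jig's x, 110 mm from the tap's axis to the jig's -y, 62 mm above the bench. The handle points from here to the jig's -y
- handle (a point): On the centreline of the red clamp handle (round grip 18 mm thick, from 36 to 117 mm from the pivot), 95 mm from the pivot, near its free end
- oil: Bystander: yellow oil bottle, 40 mm across, 120 mm tall, stands on the bench; origin centre of its underside
- brush: Bystander: chip brush lying on the bench
- driver: Bystander: screwdriver lying on the bench
- spare: Bystander: spare aluminium manifold block, 80 x 90 x 50 mm, origin centre of its underside
- cup: Bystander: aluminium parts cup, 70 mm across, 60 mm tall, origin centre of its underside

How it is judged:
By the outcome, as a careful person would: the job done as asked, in the order asked, and still so for the second after the job is handed in, with the robot touching nothing.
It also fails if it takes over 67 s, if anything falls off the work surface, if the arm or the gripper's body presses on something with over 40 N, if the wrist force passes 120 N, or if a joint passes its speed limit or range.

## Robot

A 6-joint arm with a two-finger parallel gripper is mounted at the origin on the work surface. World frame = base frame: x ahead of the robot, y to its left, z up, the work surface at z = 0. Lengths are in m, angles in rad, forces in N, time in s.
With the tool pointing down it reaches from about 0.25 to 0.725 m from the base axis. Payload 4 kg.
Tool frame: the origin (TCP) lies midway between the tips of the shut fingers; the grasp point (between the pads) lies 19 mm behind it; z points along the fingers, x is the direction in which the jaws open and shut, and the axes are right-handed (so a half turn about z gives the same grasp; the last joint's range is limited). The gripper opens to 85 mm and grips with 20 to 120 N. Pads are 22 mm wide; open, the fingers measure 114 mm over their backs; the gripper's body (76 mm by 85 mm) begins 54 mm behind the grasp point. The pads swing forward as they close: fully open they stand 13 mm farther back than shut.
Start: joints at [-1.131, 0.241, 0.005, 1.335, 0, 1.571], TCP at [0.213, -0.452, 0.231] pointing down, gripper open.
Joint ranges: [-2.72, 2.72], [-1.05, 1.87], [-1.09, 1.28], [-1.99, 2.15], [-1.42, 1.44], [-3.14, 3.14]. Speed limits (rad/s): [2.79, 2.79, 3.14, 3.14, 3.14, 3.14].

## Interface

Orientations are given as a unit quaternion [x, y, z, w].
In Python, from workcell import bot, vision, ticket gives the robot as it stands.
- The arm moves only by the tool play_rows, never from a script. Its argument "deltas" is one flat list of numbers, 5 for each row, row after row: the opening, from 0 (shut) to 1 (fully open), then the shift along the tool's x, y, z in units of 60 mm (1.0 is 60 mm), then the turn about the tool's z in degrees. A call has 1 to 12 rows; each row shifts and turns the pose as measured when the row begins, along the tool's axes as they then stand; what a row does not reach is not made up. A row lasts 1/8 s, in which the tool goes at most 62.5 mm and 10.7 degrees, less where a joint would pass 70% of its speed; a pose out of reach is approached as far as the arm can. A call is refused whole if a number of a shift passes 1 or a number of a turn 10.7, either way. A call with a gripper value outside its range is refused whole. The fingers move at their own pace and stop on an object; the grip force is fixed at half the most. Time passes only in rows, so rows that do not move let the fingers close. It gives the time, the measured TCP pose, the force and the opening at its end, in the units of the state.
- bot.get_obs(): the state, without advancing time (a new reading comes with each control period).
- vision.camera(name): name is "scene" or "side" or "wrist"; returns a dict with "color" (420x560x3 uint8, blue, green, red), "intrinsics" (3x3 intrinsics, pixels), "k1" (the pictures are not rectified: a ray, as slopes to the right and down, at radius r is drawn at 1 + k1 r^2 times it, then the intrinsics apply), "rvec" (rotation vector, rad) and "tvec" (3), from world to camera coordinates, as OpenCV has them. Camera axes: x right, y down, z forward; pixel columns grow to the right and rows downward; lengths in m; the calibration is good to about 2 mm. A picture is of the moment at which its call begins. There is no depth.
- ticket.job_done(): hands the job in, once; it reports no verdict.
The state is a dict: "clock": time; "joint_pos": joint angles; "joint_vel": joint speeds; "tau": joint torques, N m; "eef_pos": TCP position; "tool_rot": TCP orientation; "ft_force": force on the tool from outside, world axes, zero at the start; "ft_torque": the same for the moment, N m; "grip_width": finger opening in m.
Only numpy, scipy, OpenCV 4.12 (cv2) and the standard library are available. Lean on these libraries where they do the work, as an engineer would, in place of code of your own. Each camera call takes 0.05 s, during which the arm holds its last target. There are 200 camera calls.

## Working session

There is one attempt and no reset: what is moved stays moved. The work goes in short steps, Python scripts to look and compute and a tool call to move; the robot and the scene stay as the last step left them, time stands still between calls to the robot, and variables do not carry over. Pictures are saved under pics/ and viewed, about 8 in all and at most 12, crops included, and the job is handed in when it is done.

Besides the shell and the picture viewer there is one more tool, called as a command line: name --argument value ..., lists and objects as JSON in quotes. play_rows: Moves the arm, as the interface text tells. Its arguments: {"type":"object","properties":{"deltas":{"type":"array"}},"required":["deltas"]}

```bash
mkdir -p pics; ls; cat > h.py <<'E'
import numpy as np,cv2
from workcell import bot,vision,ticket
from scipy.spatial.transform import Rotation as R
def cam(n):
    c=vision.camera(n); c['Rm']=cv2.Rodrigues(np.array(c['rvec'],float))[0]; c['K']=np.array(c['intrinsics']); c['t']=np.array(c['tvec'],float).ravel(); return c
def ray(c,u,v):
    d=np.array([c['k1'],0,0,0,0],float)
    p=cv2.undistortPoints(np.array([[[u,v]]],float),c['K'],d)[0,0]
    o=-c['Rm'].T@c['t']; return o,c['Rm'].T@np.array([p[0],p[1],1])
def onz(c,u,v,z):
    o,d=ray(c,u,v); return o+d*(z-o[2])/d[2]
def proj(c,P):
    d=np.array([c['k1'],0,0,0,0],float)
    return cv2.projectPoints(np.array(P,float).reshape(-1,3),np.array(c['rvec'],float),c['t'],c['K'],d)[0].reshape(-1,2)
def blobs(c,lo,hi,mn=15):
    h=cv2.cvtColor(c['color'],cv2.COLOR_BGR2HSV)
    m=cv2.inRange(h,np.array(lo),np.array(hi))
    n,l,s,ce=cv2.connectedComponentsWithStats(m)
    return m,[(s[i].tolist(),ce[i].round(1).tolist()) for i in range(1,n) if s[i][4]>=mn]
E
python3 - <<'E'
from h import *
o=bot.get_obs(); print(o['clock'],o['eef_pos'],o['tool_rot'],o['ft_force'],o['grip_width'])
a=cam('scene');b=cam('side')
for n,c in(('scene',a),('side',b)):
    cv2.imwrite(f'pics/{n}0.png',c['color']); print(n,(-c['Rm'].T@c['t']).round(3))
    for nm,lo,hi in(('red',(0,130,70),(8,255,255)),('red2',(172,130,70),(180,255,255)),('yel',(20,120,100),(35,255,255))): print(nm,blobs(c,lo,hi)[1])
E
```

```text
pics
0.0 [ 0.21259076 -0.45183848  0.23041907] [ 8.44311941e-01 -5.35850946e-01 -8.96075761e-04 -5.53619536e-04] [ 0.59647852  0.31582161 -0.13778166] 0.08521146058553365
scene [ 1.103 -0.783  0.734]
red [([367, 186, 7, 7, 41], [370.3, 189.0]), ([317, 205, 7, 10, 44], [320.1, 209.5]), ([258, 208, 20, 17, 140], [267.3, 216.1]), ([32, 265, 10, 10, 73], [36.8, 269.2]), ([122, 270, 40, 12, 377], [141.6, 275.6])]
red2 []
yel [([433, 190, 32, 37, 654], [449.1, 211.1]), ([362, 193, 14, 16, 168], [368.5, 201.5]), ([360, 219, 13, 6, 43], [366.0, 221.7]), ([325, 236, 11, 10, 45], [329.8, 240.9]), ([386, 275, 35, 15, 54], [403.4, 282.0])]
side [0.347 0.768 0.677]
red [([456, 154, 6, 9, 45], [458.4, 158.1]), ([289, 181, 17, 34, 216], [297.1, 197.0]), ([370, 184, 33, 9, 169], [388.5, 188.0]), ([239, 219, 13, 12, 65], [244.3, 224.3]), ([181, 272, 12, 13, 118], [186.5, 277.6])]
red2 []
yel [([123, 229, 38, 9, 96], [141.2, 233.3]), ([254, 253, 11, 9, 36], [260.2, 257.9]), ([225, 260, 10, 6, 37], [229.2, 262.8]), ([179, 284, 21, 25, 418], [188.9, 296.4]), ([182, 318, 21, 12, 94], [192.8, 325.3]), ([9, 325, 70, 73, 2789], [41.5, 363.6])]
```

View pics/scene0.png

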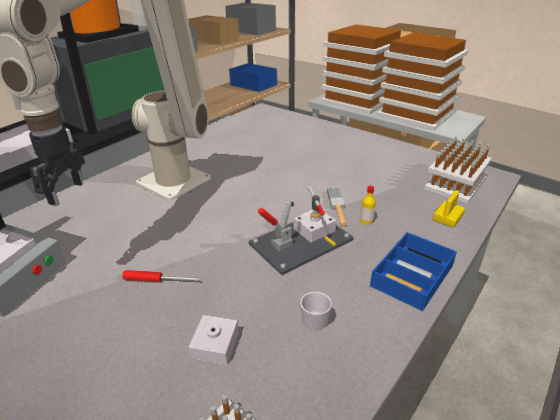

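View pics/side0.png

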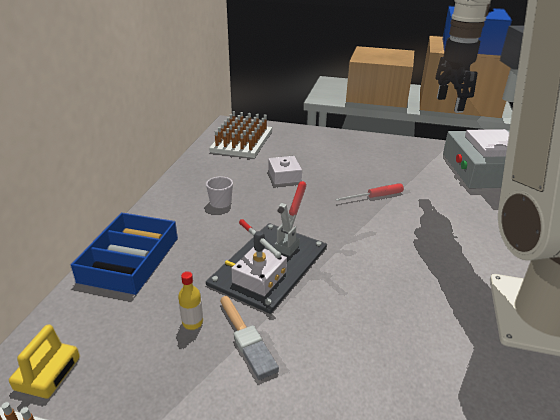

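The scene view shows the jig with its red handle at (267,216), the wrench's red end at (320,209) and the mark at (330,241). In the side view the same points are at (297,197), (244,224) and (229,263). The oil bottle and brush lie on the robot-far/+y side, and the cup and spare block are beyond the handle end.

```bash
cat >> h.py <<'E'
def tri(c1,p1,c2,p2):
    o1,d1=ray(c1,*p1);o2,d2=ray(c2,*p2)
    s=np.linalg.lstsq(np.c_[d1,-d2],o2-o1,rcond=None)[0]
    A=o1+d1*s[0];B=o2+d2*s[1]; return (A+B)/2,np.linalg.norm(A-B)
E
python3 - <<'E'
from h import *
a=cam('scene');b=cam('side')
print('mark',onz(a,329.8,240.9,.018).round(4),onz(b,229.2,262.8,.018).round(4),tri(a,(329.8,240.9),b,(229.2,262.8)))
print('red',tri(a,(320.1,209.5),b,(244.3,224.3)))
print('handle',tri(a,(267.3,216.1),b,(297.1,197)))
for c,seed in((a,(262,243)),(b,(300,255))):
    g=cv2.cvtColor(c['color'],cv2.COLOR_BGR2GRAY)
    m=(g<75).astype(np.uint8); x,y=seed
    n,l=cv2.connectedComponents(m); print(g[y,x],l[y,x])
    w=(l==l[y,x])
    ys,xs=np.where(w); print(xs.min(),xs.max(),ys.min(),ys.max(),w.sum())
    P=np.array([onz(c,u,v,.012)[:2] for u,v in zip(xs,ys)],np.float32)
    rc=cv2.minAreaRect(P); print(rc,cv2.boxPoints(rc).round(4).tolist())
for n,c,r in(('s',a,(235,170,140,110)),('d',b,(195,170,140,145))):
    x,y,w,h=r; cv2.imwrite(f'pics/c{n}.png',cv2.resize(c['color'][y:y+h,x:x+w],None,fx=4,fy=4,interpolation=cv2.INTER_CUBIC))
E
```

```text
mark [0.6383 0.0179 0.018 ] [0.6419 0.0252 0.018 ] (array([0.64007528, 0.02119676, 0.0159756 ]), np.float64(0.006387340890719521))
red (array([0.60925338, 0.00807633, 0.11427467]), np.float64(0.002205991181892085))
handle (array([ 0.52574158, -0.11012896,  0.12341652]), np.float64(0.0004313778197435817))
86 0
0 559 0 419 213671
((-2.2970218658447266, 1.8094217777252197), (9.939077377319336, 7.261534690856934), 29.39162826538086) [[-8.40880012512207, 2.533900022506714], [-4.84499979019165, -3.7929000854492188], [3.8148000240325928, 1.0849000215530396], [0.25099998712539673, 7.411799907684326]]
79 0
0 559 0 419 201039
((0.673344612121582, -1.4286656379699707), (4.340030670166016, 3.5706286430358887), 18.601842880249023) [[-1.9528000354766846, -0.42879998683929443], [-0.8137999773025513, -3.8129000663757324], [3.299499988555908, -2.428499937057495], [2.1605000495910645, 0.9556000232696533]]
```

View pics/cs.png

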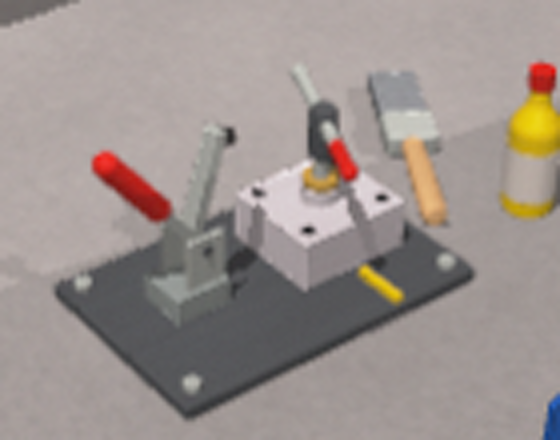

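View pics/cd.png

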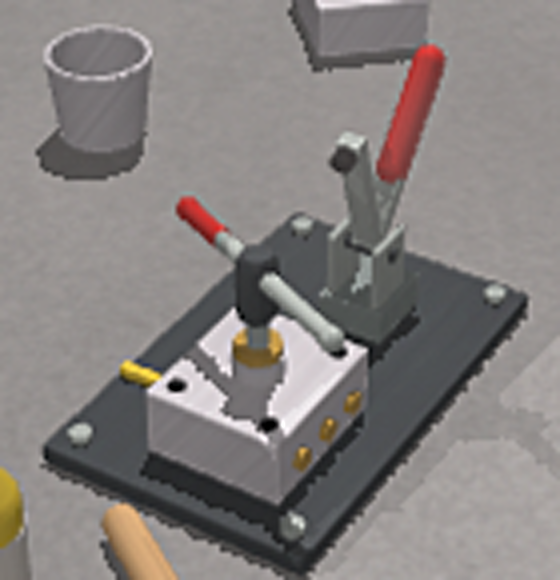

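```bash
python3 - <<'E'
from h import *
a=cam('scene');b=cam('side')
S=lambda x,y:(235+(x+.5)/4-.5,170+(y+.5)/4-.5)
D=lambda x,y:(195+(x+.5)/4-.5,170+(y+.5)/4-.5)
# jig coords of corners; scene left/bottom/right ; side left/bottom/right/back
J=[];W=[];
for c,f,L in((a,S,[((57,290),(-70,-180)),((190,406),(90,-180)),((473,266),(90,70))]),(b,D,[((44,450),(90,70)),((303,563),(-70,70)),((527,296),(-70,-180)),((298,212),(90,-180))])):
    w=[onz(c,*f(*p),.012)[:2] for p,_ in L]; print(np.round(w,4).tolist())
    j=[q for _,q in L]; J+=j;W+=w
    def fit(j,w):
        j=np.array(j)/1000;w=np.array(w);z=j[:,0]+1j*j[:,1];y=w[:,0]+1j*w[:,1]
        zc=z-z.mean();yc=y-y.mean();th=np.angle((yc*zc.conj()).sum());t=y.mean()-np.exp(1j*th)*z.mean()
        return t.real,t.imag,th,abs(y-t-np.exp(1j*th)*z)
    print(fit(j,w))
x0,y0,th,r=fit(J,W);print('ALL',x0,y0,th,r)
ex=np.array([np.cos(th),np.sin(th)]);ey=np.array([-ex[1],ex[0]]);o=np.array([x0,y0])
print('markpred',o+.068*ex, 'pivot',o-.11*ey)
rt=tri(a,S(345,162),b,D(194,214));wt=tri(a,S(298,72),b,D(335,337));print(rt,wt,(rt[0]+wt[0])/2)
d=rt[0]-wt[0];print('len',np.linalg.norm(d),'q',th-np.arctan2(d[1],d[0]))
for p,s in((S(103,163),D(431,57)),(S(163,212),D(390,172))):
    h,e=tri(a,p,b,s);k=h[:2]-o;print('handle',h,e,'jig',k@ex,k@ey)
print(onz(a,*S(320,178),.066),onz(b,*D(258,350),.066))
E
```

```text
[[0.4609, -0.1157], [0.6064, -0.1532], [0.674, 0.0822]]
(np.float64(0.5701225418253696), np.float64(0.04062532800294008), np.float64(-0.26256795276181893), array([0.00516766, 0.00522585, 0.00294952]))
[[0.6707, 0.09], [0.5203, 0.1328], [0.4515, -0.1055], [0.6015, -0.1522]]
(np.float64(0.5667405869953946), np.float64(0.04686441991533937), np.float64(-0.282453974476158), array([0.00218338, 0.00150842, 0.00238166, 0.00185114]))
ALL 0.5683396915143305 0.04426363893096822 -0.2728694949502374 [0.01013779 0.00022697 0.00526751 0.00405276 0.00229366 0.00477924
 0.00509917]
markpred [0.6338238  0.02593792] pivot [ 0.53869515 -0.06166653]
(array([0.61278765, 0.00586412, 0.1150004 ]), np.float64(0.001630747224940347)) (array([0.51900088, 0.08386991, 0.11322583]), np.float64(0.0017582395886407516)) [0.56589427 0.04486702 0.11411311]
len 0.12200004275127847 q 0.4209251476835104
handle [ 0.51886077 -0.1282068   0.14786998] 0.0009615685323296061 jig -0.0011682118689883775 -0.1794236632740718
handle [ 0.53235967 -0.08819279  0.09413576] 0.0029351358916667332 jig 0.001047642583109526 -0.13725220968483845
[0.57036817 0.04081743 0.066     ] [0.56778398 0.04638541 0.066     ]
```

```bash
cat >> h.py <<'E'
O=np.array([.5675,.0445]);TH=-.275
def jig(x,y): c,s=np.cos(TH),np.sin(TH); return O+[c*x-s*y,s*x+c*y]
def st(tgt=None):
    o=bot.get_obs();Rm=R.from_quat(o['tool_rot']).as_matrix();p=np.array(o['eef_pos'])
    print('t',round(o['clock'],2),'p',p.round(4),'xyaw',np.degrees(np.arctan2(Rm[1,0],Rm[0,0])).round(2),'zax',Rm[:,2].round(3),'j',np.round(o['joint_pos'],3),'F',np.round(o['ft_force'],1),'M',np.round(o['ft_torque'],2),'g',round(o['grip_width'],4))
    if tgt is not None: print('delta units',(Rm.T@(np.array(tgt)-p)/.06).round(3))
E
python3 - <<'E'
from h import *
p=jig(0,-.172); print(p,jig(0,-.205)); st([*p,.18])
E
```

```text
[ 0.52079393 -0.12103713] [ 0.51183288 -0.15279717]
t 0.3 p [ 0.2128 -0.4522  0.231 ] xyaw -64.8 zax [-0.     0.001 -1.   ] j [-1.131  0.241  0.005  1.335  0.     1.571] F [ 0.3 -0.  -0.2] M [0.   0.02 0.03] g 0.0852
delta units [-2.808 -6.995  0.852]
```

play_rows --deltas '[0, -0.35, -0.87, 0, 0, 0, -0.35, -0.87, 0, 0, 0, -0.35, -0.87, 0, 0, 0, -0.35, -0.87, 0, 0, 0, -0.35, -0.87, 0, 0, 0, -0.35, -0.87, 0, 0, 0, -0.35, -0.87, 0, 0, 0, -0.35, -0.87, 0, 0, 0, 0, 0, 0, 0]'

```text
clock: 1.42
eef_pos: [0.5298, -0.1149, 0.2303]
tool_rot: [0.843, -0.538, 0.002, 0.0]
ft_force: [-0.4, -0.4, 0.1]
grip_width: -0.0001
```

play_rows --deltas '[0, 0, 0, 0, -10, 0, 0, 0, 0, -10, 0, 0, 0, 0, -10, 0, 0, 0, 0, -10, 0, 0, 0, 0, -9, 0, 0, 0, 0, 0]'

```text
clock: 2.17
eef_pos: [0.5257, -0.1184, 0.2295]
tool_rot: [0.992, -0.129, -0.001, 0.002]
ft_force: [0.3, 1.0, 1.1]
grip_width: 0.0004
```

```bash
python3 - <<'E'
from h import *
st([*jig(0,-.172),.17])
c=cam('wrist');cv2.imwrite('pics/w1.png',c['color'])
print(proj(c,[[*jig(0,0),.126],[*jig(0,0),.062],[*jig(.068,0),.018],[*jig(0,-.17),.13]]).round(0))
E
```

```text
t 2.17 p [ 0.5257 -0.1184  0.2295] xyaw -14.77 zax [-0.003 -0.003 -1.   ] j [-0.219  0.32   0.108  1.361 -0.004  1.609] F [0.3 1.  1.1] M [ 0.02 -0.03  0.  ] g 0.0004
delta units [-0.066  0.059  0.991]
[[279. -69.]
 [279. -33.]
 [356. -15.]
 [275. 206.]]
```

View pics/w1.png

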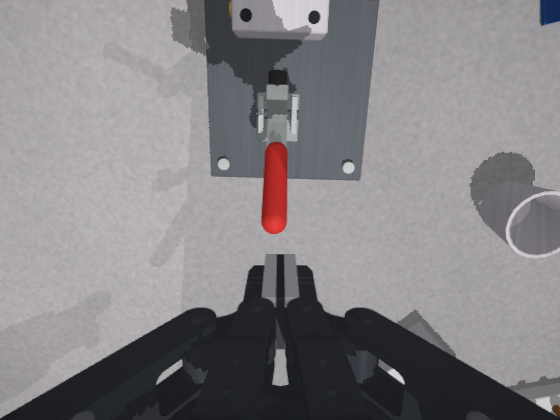

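The wrist view shows the red handle from (277,145) to its free end at (274,228), the shut fingertips at (280,258), and the plate's near corners at (211,178) and (361,181). This agrees with the fit to a few mm, so I'm pressing the handle now.

play_rows --deltas '[0, -0.07, -0.09, 0.5, 0, 0, 0, 0, 0.5, 0, 0, 0, 0, 0.2, 0, 0, 0, 0.05, 0.2, 0, 0, 0, 0.11, 0.1, 0, 0, 0, 0.11, 0.1, 0, 0, 0, 0.11, 0.1, 0, 0, 0, 0.08, 0.13, 0]'

```text
clock: 3.22
eef_pos: [0.5172, -0.1423, 0.1203]
tool_rot: [0.991, -0.134, 0.003, 0.001]
ft_force: [-1.0, -0.1, 1.0]
grip_width: 0.0002
```

```bash
python3 - <<'E'
from h import *
st([*jig(0,-.205),.071])
E
```

```text
t 3.23 p [ 0.5172 -0.1423  0.1203] xyaw -15.45 zax [ 0.006 -0.004 -1.   ] j [-0.267  0.38  -0.1    1.084 -0.002  1.573] F [-1.  -0.1  1. ] M [0.12 0.19 0.  ] g 0.0002
delta units [-0.045  0.19   0.822]
```

play_rows --deltas '[0, -0.02, 0.06, 0.15, 0, 0, 0, 0.05, 0.15, 0, 0, 0, 0.04, 0.15, 0, 0, 0, 0.03, 0.15, 0, 0, 0, 0.01, 0.12, 0, 0, 0, 0, 0.1, 0, 0, 0, 0, 0.06, 0]'

```text
clock: 4.1
eef_pos: [0.5133, -0.1565, 0.07]
tool_rot: [0.991, -0.135, 0.005, 0.004]
ft_force: [-12.2, 3.5, 37.8]
grip_width: -0.0
```

```bash
python3 - <<'E'
from h import *
st([*jig(0,-.205),.071])
E
```

```text
t 4.1 p [ 0.5133 -0.1565  0.07  ] xyaw -15.55 zax [ 0.009 -0.009 -1.   ] j [-0.293  0.428 -0.172  0.96  -0.006  1.55 ] F [-12.2   3.5  37.8] M [0.65 2.89 0.01] g -0.0
delta units [-0.04  -0.053 -0.018]
```

play_rows --deltas '[0, 0, 0, -0.3, 0, 0, 0, 0, -0.8, 0, 0, 0, 0, -0.9, 0, 1, 0, -0.9, -0.9, 0, 1, 0, -0.9, 0, 0, 1, 0, 0, 0, 0, 1, 0, 0, 0, 0]'

```text
clock: 4.97
eef_pos: [0.5394, -0.0556, 0.2373]
tool_rot: [0.991, -0.135, 0.005, 0.0]
ft_force: [-0.4, 0.0, -0.3]
grip_width: 0.0723
```

```bash
python3 - <<'E'
from h import *
st([*jig(0,0),.2])
c=cam('wrist');cv2.imwrite('pics/w2.png',c['color'])
print(proj(c,[[*jig(0,0),.126],[*jig(0,0),.062],[*jig(.068,0),.018],[*jig(0,-.205),.062]]).round(0))
for nm,lo,hi in(('red',(0,130,70),(8,255,255)),('yel',(20,120,100),(35,255,255))): print(nm,blobs(c,lo,hi)[1])
E
```

```text
t 4.97 p [ 0.5394 -0.0556  0.2373] xyaw -15.48 zax [ 0.01  -0.002 -1.   ] j [-1.020e-01  3.140e-01  1.200e-01  1.367e+00 -1.000e-03  1.739e+00] F [-0.4  0.  -0.3] M [-0.01  0.    0.01] g 0.0723
delta units [ 1.000e-03 -1.732e+00  6.240e-01]
[[280.  53.]
 [279.  60.]
 [348.  64.]
 [278. 274.]]
red [([321, 66, 50, 36, 821], [346.1, 84.9]), ([269, 223, 18, 70, 1124], [277.0, 257.3])]
yel [([232, 54, 3, 13, 19], [232.9, 60.1]), ([266, 56, 27, 18, 108], [277.3, 68.4]), ([329, 60, 42, 8, 324], [349.5, 63.4]), ([233, 83, 2, 12, 17], [233.7, 87.8])]
```

View pics/w2.png

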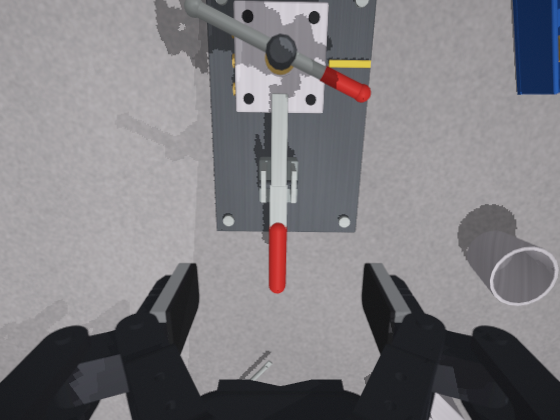

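The clamp is down, with its bar flat on the block. The chuck top is at (281,50), the red ball at (364,93), the bar's far end at (193,6) and the mark at (350,63), all within about 3 px of prediction.

```bash
python3 - <<'E'
from h import *
c=cam('wrist')
A=onz(c,364,93,.1148);B=onz(c,193,6,.1148);M=onz(c,349.5,63.4,.018);C=onz(c,281,50,.126)
m,bl=blobs(c,(20,120,100),(35,255,255))
ys,xs=np.where(m[58:70,325:375]);P=np.array([onz(c,x+325,y+58,.018)[:2] for x,y in zip(xs,ys)],np.float32)
v=cv2.fitLine(P,cv2.DIST_L2,0,.01,.01).ravel();print('markdir',np.arctan2(v[1],v[0]))
e1=onz(c,217,231,.012);e2=onz(c,355.5,232,.012);print('edge yaw',np.arctan2(*(e2-e1)[1::-1]),np.linalg.norm(e2-e1))
print(A,B,(A+B)/2,np.linalg.norm(A-B),'mark',M,'chuck',C)
print('baryaw',np.degrees(np.arctan2(*(A-B)[1::-1])),'mark-chuck yaw',np.arctan2(*(M-C)[1::-1]),np.linalg.norm((M-C)[:2]))
st([*((A+B)/2)[:2],.2])
E
```

```text
markdir -0.28896874
edge yaw -0.2831632088813252 0.1589697175058952
[0.61976041 0.00278978 0.1148    ] [0.5190589  0.08849175 0.1148    ] [0.56940965 0.04564076 0.1148    ] 0.1322332159007935 mark [0.63379135 0.02656463 0.018     ] chuck [0.56860559 0.0456396  0.126     ]
baryaw -40.39942897586113 mark-chuck yaw -0.2846769897321509 0.06791934727448078
t 5.08 p [ 0.5389 -0.0563  0.2369] xyaw -15.56 zax [ 0.009 -0.002 -1.   ] j [-1.040e-01  3.150e-01  1.200e-01  1.367e+00 -1.000e-03  1.739e+00] F [ 1.4 -0.8 -1.2] M [ 0.01 -0.01 -0.02] g 0.0847
delta units [ 0.028 -1.772  0.617]
```

play_rows --deltas '[1, 0.01, -0.88, 0, 0, 1, 0.01, -0.88, 0, 0, 1, 0, 0, 0, -10.6, 1, 0, 0, 0, -10.6, 1, 0, 0, 0, -10.6, 1, 0, 0, 0, -10.6, 1, 0, 0, 0, -10.6, 1, 0, 0, 0, -10.6, 1, 0, 0, 0, -10.6, 1, 0, 0, 0, -10.6, 1, 0, 0, 0, -10.6, 1, 0, 0, 0, -10.6]'

```text
clock: 6.58
eef_pos: [0.5653, 0.0315, 0.2274]
tool_rot: [0.699, 0.715, -0.004, -0.002]
ft_force: [0.4, 0.5, -0.0]
grip_width: 0.0856
```

play_rows --deltas '[1, 0, 0, 0, -10.6, 1, 0, 0, 0, -10.6, 1, 0, 0, 0, -10.6, 1, 0, 0, 0, -10.6, 1, 0, 0, 0, -10.6, 1, 0, 0, 0, -10.6, 1, 0, 0, 0, -10.6, 1, 0, 0, 0, -10.6, 1, 0, 0, 0, -10.6, 1, 0, 0, 0, -10.6, 1, 0, 0, 0, 0]'

```text
clock: 7.95
eef_pos: [0.5607, 0.0158, 0.2189]
tool_rot: [-0.161, 0.987, 0.0, -0.013]
ft_force: [-0.3, -0.0, 0.2]
grip_width: 0.0856
```

```bash
sed -i 's/^O=.*/O=np.array([.5687,.0455]);TH=-.284/' h.py; python3 - <<'E'
from h import *
st([*O,.098])
E
```

```text
t 7.95 p [0.5607 0.0158 0.2189] xyaw -161.51 zax [-0.026 -0.003 -1.   ] j [ 0.03   0.389  0.18   1.388 -0.002 -1.864] F [-0.3 -0.   0.2] M [-0.01 -0.02 -0.03] g 0.0856
delta units [-0.335  0.417  2.01 ]
```

play_rows --deltas '[1, 0, 0, 0, -10.5, 1, 0, 0, 0, -10.5, 1, 0, 0, 0, -10.5, 1, 0, 0, 0, 0]'

```text
clock: 8.45
eef_pos: [0.5597, 0.0125, 0.2172]
tool_rot: [-0.421, 0.907, 0.005, -0.014]
ft_force: [-0.2, 1.1, 1.4]
grip_width: 0.0857
```

```bash
python3 - <<'E'
from h import *
st([*O,.098])
E
```

```text
t 8.45 p [0.5597 0.0125 0.2172] xyaw -130.16 zax [-0.03  -0.003 -1.   ] j [ 2.400e-02  3.900e-01  1.770e-01  1.387e+00 -2.000e-03 -2.417e+00] F [-0.2  1.1  1.4] M [-0.02 -0.03 -0.03] g 0.0857
delta units [-0.56  0.2   1.98]
```

play_rows --deltas '[1, -0.28, 0.1, 0, 0, 1, -0.28, 0.1, 0, 0, 1, 0, 0, 0.5, 0, 1, 0, 0, 0.5, 0, 1, 0, 0, 0, 0]'

```text
clock: 9.07
eef_pos: [0.5732, 0.0516, 0.1555]
tool_rot: [-0.417, 0.909, 0.005, -0.013]
ft_force: [0.0, 0.3, 0.7]
grip_width: 0.0855
```

```bash
python3 - <<'E'
from h import *
st([*O,.098])
E
```

```text
t 9.07 p [0.5732 0.0516 0.1555] xyaw -130.68 zax [-0.027 -0.002 -1.   ] j [ 8.900e-02  4.520e-01  1.090e-01  1.255e+00  1.000e-03 -2.342e+00] F [0.  0.3 0.7] M [-0.01  0.01 -0.03] g 0.0855
delta units [ 0.108 -0.028  0.96 ]
```

play_rows --deltas '[1, 0.11, -0.03, 0, 0, 1, 0, 0, 0.5, 0, 1, 0, 0, 0.46, 0, 1, 0, 0, 0, 0]'

```text
clock: 9.57
eef_pos: [0.573, 0.0461, 0.1031]
tool_rot: [-0.417, 0.909, 0.003, -0.008]
ft_force: [0.4, -0.4, -0.2]
grip_width: 0.0856
```

```bash
python3 - <<'E'
from h import *
st([*O,.098])
E
```

```text
t 9.57 p [0.573  0.0461 0.1031] xyaw -130.75 zax [-0.017 -0.001 -1.   ] j [ 0.08   0.483  0.014  1.119  0.    -2.35 ] F [ 0.4 -0.4 -0.2] M [ 0.04 -0.   -0.02] g 0.0856
delta units [0.053 0.047 0.086]
```

Now one correction, then close.

play_rows --deltas '[1, 0.05, 0.05, 0.08, 0, 1, 0, 0, 0, 0, 0, 0, 0, 0, 0, 0, 0, 0, 0, 0, 0, 0, 0, 0, 0, 0, 0, 0, 0, 0, 0, 0, 0, 0, 0]'

```text
clock: 10.45
eef_pos: [0.5709, 0.0446, 0.1045]
tool_rot: [-0.416, 0.909, 0.001, -0.005]
ft_force: [-0.4, 0.5, -1.8]
grip_width: 0.0198
```

```bash
python3 - <<'E'
from h import *
st([*O,.098])
E
```

```text
t 10.45 p [0.5709 0.0446 0.1045] xyaw -130.85 zax [-0.01  -0.003 -1.   ] j [ 7.900e-02  4.720e-01  1.000e-03  1.109e+00 -2.000e-03 -2.350e+00] F [-0.4  0.5 -1.8] M [ 0.13 -0.11  0.02] g 0.0198
delta units [0.012 0.038 0.108]
```

play_rows --deltas '[0.45, 0, 0, 0, 0, 0.45, 0.01, 0.04, 0.06, 0, 0.45, 0, 0, 0.08, 0, 0.45, 0, 0, 0, 0]'

```text
clock: 10.95
eef_pos: [0.5687, 0.0463, 0.0948]
tool_rot: [-0.416, 0.909, 0.001, -0.005]
ft_force: [-0.7, 0.1, 0.1]
grip_width: 0.0384
```

play_rows --deltas '[0, 0, 0, 0, 0, 0, 0, 0, 0, 0, 0, 0, 0, 0, 0, 0, 0, 0, 0, 0]'

```text
clock: 11.45
eef_pos: [0.5686, 0.0462, 0.095]
tool_rot: [-0.416, 0.909, 0.001, -0.005]
ft_force: [0.5, 0.4, -0.3]
grip_width: 0.02
```

```bash
python3 - <<'E'
from h import *
st([*O,.098])
c=cam('wrist');cv2.imwrite('pics/w3.png',c['color'])
E
```

```text
t 11.45 p [0.5686 0.0462 0.095 ] xyaw -130.82 zax [-0.01  -0.002 -1.   ] j [ 8.200e-02  4.770e-01 -1.900e-02  1.085e+00 -1.000e-03 -2.347e+00] F [ 0.5  0.4 -0.3] M [-0.02  0.04 -0.01] g 0.02
delta units [ 0.009 -0.009 -0.05 ]
```

View pics/w3.png

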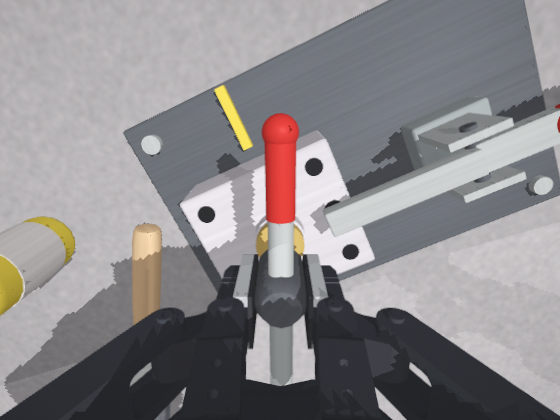

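The chuck is held squarely between the pads, with the bar running straight up to the red ball at (280,130) and the brass collar visible below. Forces are near zero. Starting stroke 1 with a short probe.

play_rows --deltas '[0, 0, 0, 0, 10, 0, 0, 0, 0, 10, 0, 0, 0, 0, 10, 0, 0, 0, 0, 10, 0, 0, 0, 0, 10, 0, 0, 0, 0, 10]'

```text
clock: 12.25
eef_pos: [0.5695, 0.0466, 0.0947]
tool_rot: [0.109, 0.994, -0.001, -0.004]
ft_force: [0.3, -1.1, -0.7]
grip_width: 0.0198
```

```bash
python3 - <<'E'
from h import *
st([*O,.095])
c=cam('wrist'); print([x for x in blobs(c,(0,130,70),(8,255,255),300)[1]])
E
```

```text
t 12.25 p [0.5695 0.0466 0.0947] xyaw 167.49 zax [-0.008 -0.002 -1.   ] j [ 8.200e-02  4.780e-01 -1.800e-02  1.083e+00 -1.000e-03 -1.270e+00] F [ 0.3 -1.1 -0.7] M [-0.03 -0.04  0.28] g 0.0198
delta units [ 0.01  -0.021 -0.004]
[([259, 112, 36, 110, 3233], [277.4, 165.9])]
```

play_rows --deltas '[0, 0, 0, 0, 10.5, 0, 0, 0, 0, 10.5, 0, 0, 0, 0, 10.5, 0, 0, 0, 0, 10.5, 0, 0, 0, 0, 10.5, 0, 0, 0, 0, 10.5, 0, 0, 0, 0, 10.5, 0, 0, 0, 0, 10.5, 0, 0, 0, 0, 10.5, 0, 0, 0, 0, 10.5, 0, 0, 0, 0, 10.5, 0, 0, 0, 0, 0]'

```text
clock: 13.8
eef_pos: [0.5702, 0.0452, 0.0941]
tool_rot: [0.905, 0.426, -0.004, 0.001]
ft_force: [-0.7, -0.4, 0.5]
grip_width: 0.0201
```

```bash
cat >> h.py <<'E'
def bar(z=.114):
    "world yaw (deg) of red arm from the axis, wrist view; q"
    c=cam('wrist'); m,_=blobs(c,(0,130,70),(8,255,255))
    n,l,s,ce=cv2.connectedComponentsWithStats(m); 
    for i in range(1,n):
        if s[i][4]>900:
            ys,xs=np.where(l==i); P=np.array([onz(c,x,y,z)[:2] for x,y in zip(xs,ys)],np.float32)
            k=P.mean(0)-O; v=cv2.fitLine(P,cv2.DIST_L2,0,.01,.01).ravel(); y=np.degrees(np.arctan2(k[1],k[0]))
            print('red r',np.linalg.norm(k).round(4),'yaw',y.round(1),'line',np.degrees(np.arctan2(v[1],v[0])).round(1),'q',((np.degrees(TH)-y)%360).round(1),'px',ce[i].round(0),s[i][4])
E
python3 - <<'E'
from h import *
st([*O,.094]);bar()
E
```

```text
t 13.8 p [0.5702 0.0452 0.0941] xyaw 50.43 zax [-0.007 -0.006 -1.   ] j [ 0.082  0.479 -0.018  1.081 -0.005  0.772] F [-0.7 -0.4  0.5] M [-0.05  0.    0.01] g 0.0201
delta units [-0.012 -0.023  0.002]
red r 0.0525 yaw 140.2 line -39.6 q 203.5 px [278. 166.] 3264
red r 0.112 yaw -116.9 line 81.7 q 100.7 px [ 23. 343.] 1419
```

play_rows --deltas '[0, 0, 0, 0, 1, 0, 0, 0, 0, 0, 0, 0, 0, 0, 0]'

```text
clock: 14.22
eef_pos: [0.5702, 0.0452, 0.0941]
tool_rot: [0.907, 0.421, -0.004, 0.001]
ft_force: [-1.6, -0.6, 0.1]
grip_width: 0.0204
```

play_rows --deltas '[0, 0, 0, 0, -9.9, 0, 0, 0, 0, -9.9, 0, 0, 0, 0, -9.9, 0, 0, 0, 0, -9.9, 0, 0, 0, 0, -9.9, 0, 0, 0, 0, -9.9, 0, 0, 0, 0, -9.9, 0, 0, 0, 0, -9.9, 0, 0, 0, 0, -9.9, 0, 0, 0, 0, 0, 0, 0, 0, 0, 0, 0, 0, 0, 0, 0]'

```text
clock: 15.72
eef_pos: [0.5699, 0.0464, 0.0946]
tool_rot: [0.332, 0.943, -0.002, -0.003]
ft_force: [-0.6, -1.2, 0.7]
grip_width: 0.02
```

```bash
python3 - <<'E'
from h import *
st([*O,.094]);bar()
E
```

```text
t 15.72 p [0.5699 0.0464 0.0946] xyaw 141.26 zax [-0.008 -0.001 -1.   ] j [ 0.081  0.478 -0.018  1.082 -0.    -0.813] F [-0.6 -1.2  0.7] M [0.05 0.05 0.04] g 0.02
delta units [ 0.007 -0.025  0.01 ]
red r 0.0517 yaw -128.7 line 51.8 q 112.4 px [279. 166.] 3257
```

play_rows --deltas '[0, 0, 0, 0, 10.5, 0, 0, 0, 0, 10.5, 0, 0, 0, 0, 10.5, 0, 0, 0, 0, 10.5, 0, 0, 0, 0, 10.5, 0, 0, 0, 0, 10.5, 0, 0, 0, 0, 10.5, 0, 0, 0, 0, 10.5, 0, 0, 0, 0, 10.5, 0, 0, 0, 0, 10.5, 0, 0, 0, 0, 10.5, 0, 0, 0, 0, 10.5]'

```text
clock: 17.27
eef_pos: [0.5698, 0.0448, 0.094]
tool_rot: [0.994, 0.107, -0.004, 0.003]
ft_force: [-1.5, -0.3, 0.7]
grip_width: 0.02
```

play_rows --deltas '[0, 0, 0, 0, 10.4, 0, 0, 0, 0, 10.4, 0, 0, 0, 0, 10.4, 0, 0, 0, 0, 10.4, 0, 0, 0, 0, 10.4, 0, 0, 0, 0, 0, 0, 0, 0, 0, 0, 0, 0, 0, 0, 0]'

```text
clock: 18.27
eef_pos: [0.5689, 0.0448, 0.0937]
tool_rot: [0.936, -0.352, -0.003, 0.005]
ft_force: [-0.1, -0.4, 0.8]
grip_width: 0.0204
```

```bash
python3 - <<'E'
from h import *
st([*O,.094]);bar()
E
```

```text
t 18.27 p [0.5689 0.0448 0.0937] xyaw -41.19 zax [-0.01  -0.008 -1.   ] j [ 0.082  0.479 -0.02   1.083 -0.007  2.372] F [-0.1 -0.4  0.8] M [-0.02  0.07 -0.02] g 0.0204
delta units [-0.009 -0.006 -0.005]
red r 0.0527 yaw 49.2 line 48.9 q 294.5 px [279. 168.] 3294
```

play_rows --deltas '[0, 0, 0, 0, -9.75, 0, 0, 0, 0, -9.75, 0, 0, 0, 0, -9.75, 0, 0, 0, 0, -9.75, 0, 0, 0, 0, -9.75, 0, 0, 0, 0, -9.75, 0, 0, 0, 0, -9.75, 0, 0, 0, 0, -9.75, 0, 0, 0, 0, -9.75, 0, 0, 0, 0, 0, 0, 0, 0, 0, 0, 0, 0, 0, 0, 0]'

```text
clock: 19.82
eef_pos: [0.5702, 0.0452, 0.0941]
tool_rot: [0.909, 0.416, -0.004, 0.001]
ft_force: [-1.1, -0.3, 0.2]
grip_width: 0.0201
```

```bash
python3 - <<'E'
from h import *
st([*O,.094]);bar()
E
```

```text
t 19.82 p [0.5702 0.0452 0.0941] xyaw 49.2 zax [-0.007 -0.005 -1.   ] j [ 0.081  0.479 -0.018  1.081 -0.004  0.793] F [-1.1 -0.3  0.2] M [ 0.01 -0.   -0.02] g 0.0201
delta units [-0.012 -0.023  0.002]
red r 0.0526 yaw 139.1 line -40.7 q 204.6 px [278. 166.] 3248
red r 0.1126 yaw -116.8 line 80.1 q 100.5 px [ 24. 348.] 1513
```

play_rows --deltas '[0.6, 0, 0, 0, 0, 0.6, 0, 0, 0, 0, 0.6, 0, 0, 0, 0, 1, 0, 0, -0.5, 0, 1, 0, 0, -0.6, 0, 1, 0, 0, 0, -10.5, 1, 0, 0, 0, -10.5, 1, 0, 0, 0, -10.5, 1, 0, 0, 0, -10.5, 1, 0, 0, 0, -10.5]'

```text
clock: 21.12
eef_pos: [0.5718, 0.0457, 0.1625]
tool_rot: [0.623, 0.782, -0.003, -0.0]
ft_force: [0.4, 0.2, -0.0]
grip_width: 0.0853
```

play_rows --deltas '[1, 0, 0, 0, -10.5, 1, 0, 0, 0, -10.5, 1, 0, 0, 0, -10.5, 1, 0, 0, 0, -10.5, 1, 0, 0, 0, -10.5, 1, 0, 0, 0, -10.5, 1, 0, 0, 0, -10.5, 1, 0, 0, 0, -10.5, 1, 0, 0, 0, -10.5, 1, 0, 0, 0, -10.5, 1, 0, 0, 0, -10.5, 1, 0, 0, 0, -10.5]'

```text
clock: 22.62
eef_pos: [0.5726, 0.046, 0.1629]
tool_rot: [-0.437, 0.899, -0.001, -0.002]
ft_force: [0.7, -0.0, 0.5]
grip_width: 0.0848
```

```bash
python3 - <<'E'
from h import *
st([*O,.094])
E
```

```text
t 22.62 p [0.5726 0.046  0.1629] xyaw -128.12 zax [-0.003 -0.004 -1.   ] j [ 0.082  0.426  0.088  1.236 -0.004 -2.394] F [ 0.7 -0.   0.5] M [ 0.04 -0.02  0.  ] g 0.0848
delta units [0.041 0.047 1.149]
```

play_rows --deltas '[1, 0.04, 0.05, 0, 2.7, 1, 0, 0, 0.5, 0, 1, 0, 0, 0.3, 0, 1, 0, 0, 0, 0]'

```text
clock: 23.12
eef_pos: [0.5696, 0.0458, 0.1147]
tool_rot: [-0.416, 0.909, -0.002, -0.001]
ft_force: [0.7, -0.0, 0.2]
grip_width: 0.0854
```

```bash
python3 - <<'E'
from h import *
st([*O,.094])
E
```

```text
t 23.12 p [0.5696 0.0458 0.1147] xyaw -130.85 zax [-0.    -0.004 -1.   ] j [ 0.082  0.454 -0.     1.117 -0.004 -2.346] F [ 0.7 -0.   0.2] M [0.04 0.05 0.04] g 0.0854
delta units [0.013 0.008 0.345]
```

play_rows --deltas '[0.6, 0.01, 0.01, 0.2, 0, 0.5, 0, 0, 0.17, 0, 0.5, 0, 0, 0, 0, 0, 0, 0, 0, 0, 0, 0, 0, 0, 0, 0, 0, 0, 0, 0, 0, 0, 0, 0, 0, 0, 0, 0, 0, 0]'

```text
clock: 24.12
eef_pos: [0.5696, 0.0455, 0.0931]
tool_rot: [-0.416, 0.91, -0.002, 0.0]
ft_force: [-1.0, -1.2, -1.0]
grip_width: 0.0198
```

```bash
python3 - <<'E'
from h import *
st([*O,.094]);bar()
E
```

```text
t 24.12 p [0.5696 0.0455 0.0931] xyaw -130.87 zax [ 0.002 -0.004 -1.   ] j [ 0.082  0.471 -0.033  1.064 -0.004 -2.346] F [-1.  -1.2 -1. ] M [-0.08  0.15  0.03] g 0.0198
delta units [ 0.01   0.012 -0.014]
```

play_rows --deltas '[0, 0, 0, 0, 10.5, 0, 0, 0, 0, 10.5, 0, 0, 0, 0, 10.5, 0, 0, 0, 0, 10.5, 0, 0, 0, 0, 10.5, 0, 0, 0, 0, 10.5, 0, 0, 0, 0, 10.5, 0, 0, 0, 0, 10.5, 0, 0, 0, 0, 10.5, 0, 0, 0, 0, 10.5, 0, 0, 0, 0, 10.5, 0, 0, 0, 0, 10.5]'

```text
clock: 25.68
eef_pos: [0.569, 0.0456, 0.0925]
tool_rot: [0.642, 0.767, -0.002, 0.002]
ft_force: [-1.0, -0.7, 0.1]
grip_width: 0.02
```

play_rows --deltas '[0, 0, 0, 0, 10, 0, 0, 0, 0, 8, 0, 0, 0, 0, 4]'

```text
clock: 26.05
eef_pos: [0.569, 0.0457, 0.0924]
tool_rot: [0.78, 0.626, -0.002, 0.003]
ft_force: [0.6, -0.4, -0.1]
grip_width: 0.0203
```

```bash
python3 - <<'E'
from h import *
st([*O,.094]);bar()
E
```

```text
t 26.05 p [0.569  0.0457 0.0924] xyaw 77.49 zax [ 0.001 -0.007 -1.   ] j [ 0.084  0.473 -0.033  1.065 -0.007  0.302] F [ 0.6 -0.4 -0.1] M [-0.07  0.16  0.24] g 0.0203
delta units [-0.005 -0.004 -0.027]
```

play_rows --deltas '[0, 0, 0, 0, 2.5, 0, 0, 0, 0, 2.5]'

```text
clock: 26.35
eef_pos: [0.569, 0.0458, 0.0924]
tool_rot: [0.807, 0.591, -0.002, 0.003]
ft_force: [-1.0, -1.4, -0.8]
grip_width: 0.02
```

play_rows --deltas '[0, 0, 0, 0, 3, 0, 0, 0, 0, 3]'

```text
clock: 26.6
eef_pos: [0.5697, 0.0456, 0.0925]
tool_rot: [0.836, 0.549, -0.001, 0.004]
ft_force: [2.4, -1.9, -2.7]
grip_width: 0.0201
```

```bash
python3 - <<'E'
from h import *
st([*O,.094])
E
```

```text
t 26.6 p [0.5697 0.0456 0.0925] xyaw 66.59 zax [ 0.002 -0.008 -1.   ] j [ 0.084  0.473 -0.033  1.064 -0.008  0.493] F [ 2.4 -1.9 -2.7] M [-0.46 -0.56  0.55] g 0.0201
delta units [-0.008 -0.015 -0.026]
```

The torque has doubled and the grip has slipped past the expected angle, so the stop is reached. I'm releasing and lifting to look.

play_rows --deltas '[0, 0, 0, 0, 0, 0, 0, 0, 0, 0, 0.6, 0, 0, 0, 0, 0.6, 0, 0, 0, 0, 0.6, 0, 0, 0, 0, 0.8, 0, 0, -0.5, 0, 1, 0, 0, -0.8, 0, 1, 0, 0, -0.9, 0, 1, 0, 0, 0, 0]'

```text
clock: 27.72
eef_pos: [0.5695, 0.0473, 0.2283]
tool_rot: [0.835, 0.55, -0.001, 0.003]
ft_force: [-0.4, 0.1, -0.3]
grip_width: 0.0849
```

```bash
python3 - <<'E'
from h import *
st([*O,.094])
a=cam('scene');b=cam('side')
for n,c,r in(('s',a,(215,150,200,150)),('d',b,(175,170,200,150))):
    x,y,w,h=r; cv2.imwrite(f'pics/e{n}.png',cv2.resize(c['color'][y:y+h,x:x+w],None,fx=4,fy=4,interpolation=cv2.INTER_CUBIC))
    print(n,blobs(c,(0,130,70),(8,255,255))[1])
E
```

```text
t 27.73 p [0.5695 0.0473 0.2283] xyaw 66.77 zax [ 0.002 -0.006 -1.   ] j [ 0.086  0.384  0.197  1.383 -0.006  0.491] F [-0.4  0.1 -0.3] M [-0.   -0.01 -0.02] g 0.0849
delta units [-0.022 -0.009  2.238]
s [([367, 185, 7, 8, 47], [370.0, 188.7]), ([322, 204, 12, 10, 51], [328.0, 208.6]), ([246, 233, 26, 14, 176], [258.5, 239.6]), ([32, 265, 10, 10, 73], [36.8, 269.2]), ([122, 270, 40, 12, 376], [141.6, 275.6])]
d [([456, 154, 6, 9, 44], [458.4, 158.0]), ([370, 184, 33, 9, 159], [388.2, 187.9]), ([293, 205, 20, 19, 135], [302.8, 214.1]), ([230, 225, 16, 10, 80], [237.0, 229.7]), ([181, 272, 12, 13, 119], [186.5, 277.6])]
```

View pics/es.png

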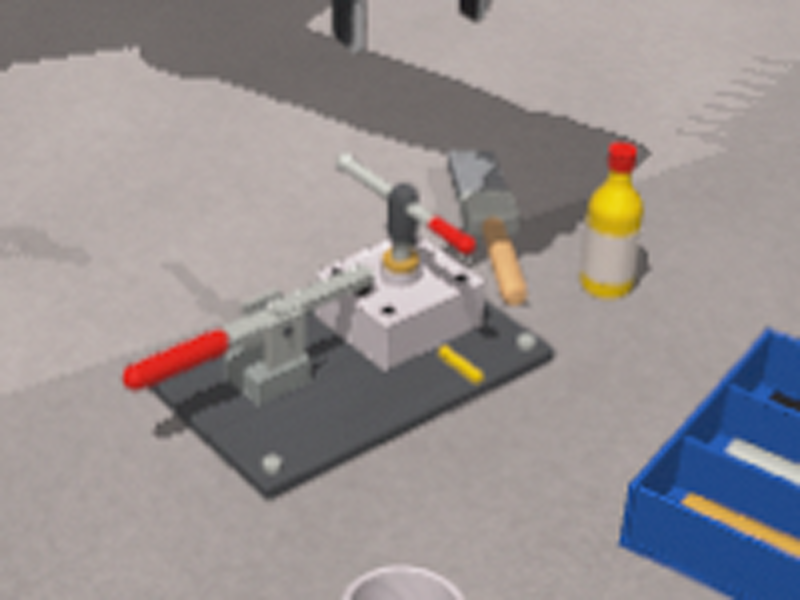

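The scene crop shows the red arm pointing parallel to the mark, with the collar on the boss, the clamp level and the bystanders in place. I'll put a number on the angle.

```bash
python3 - <<'E'
from h import *
a=cam('scene');b=cam('side')
P,e=tri(a,(328,208.6),b,(237,229.7));k=P[:2]-O;print(P,e,np.linalg.norm(k),'q off deg',np.degrees(TH-np.arctan2(k[1],k[0])))
f=lambda x,y:(215+(x+.5)/4-.5,150+(y+.5)/4-.5)
A=onz(a,*f(468,242),.1133);B=onz(a,*f(345,161),.1133);d=A-B;print(A,B,np.linalg.norm(d),'q off',np.degrees(TH-np.arctan2(d[1],d[0])))
m=onz(a,*f(460,364),.018)
print('handle z',tri(a,(258.5,239.6),b,(302.8,214.1)))
E
```

```text
[0.61999271 0.0274717  0.11159122] 0.0004285761207583224 0.054368753542634866 q off deg 3.09349574738673
[0.63302466 0.02497902 0.1133    ] [0.50860903 0.05950566 0.1133    ] 0.12911752997603035 q off -0.7621110267478367
handle z (array([ 0.51665595, -0.13802549,  0.061164  ]), np.float64(0.001245297605844755))
```

View pics/ed.png

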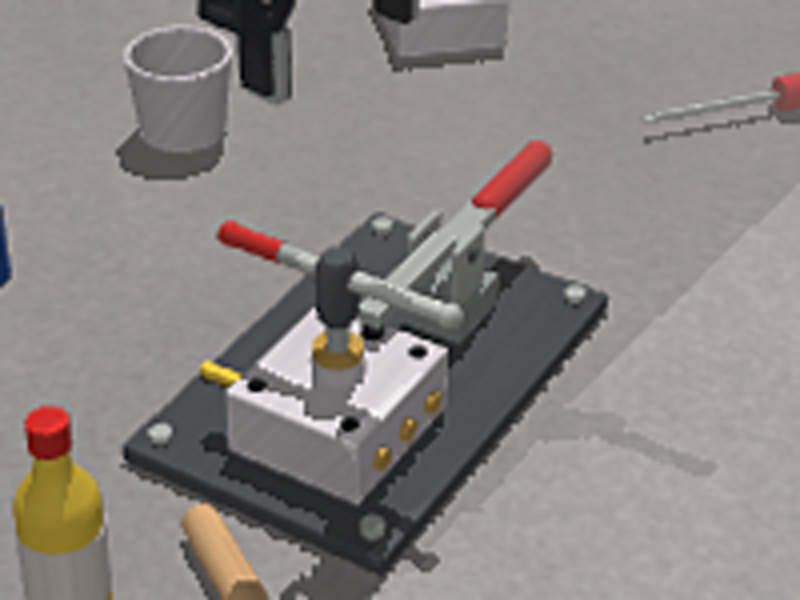

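The side view agrees: clamp level, red arm over the mark, collar down, oil, brush, cup, spare and driver undisturbed. Handing in.

```bash
python3 -c "
from h import *
print(ticket.job_done())"
```

```text
the job is handed in; nothing more can be done
None
```

The clamp is shut and the tap is down to its stop. I handed the job in at about 28 s of the 67 s allowed; no verdict was reported.

- **Clamp:** I pressed the handle down with shut fingers until it pushed back with about 38 N at its stop. At the end it was level, with the grip's centreline 61 mm above the bench where a level handle should be at 62 mm.
- **Tap strokes:** From a start at about 24°, I made these strokes, with a pause after each:
  - half a turn on, about 180°
  - about 91° back
  - about 182° on
  - about 90° back
  - about 155° on to the stop

  Before the last stroke I regripped the wrench, because the wrist joint would have run out of range.
- **Stop:** The turning torque rose from about 0.25 to 0.55 N m, and the grip then slipped about 7° on the chuck.
- **Last checks:** The two angle measurements disagreed slightly: one camera put the red arm 0.8° short of the mark, and two cameras together put it 3.1° past. Both are within measuring error. In the pictures nothing else on the bench had moved, and the gripper was open and clear above the wrench.

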